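# Snap the suction nozzle onto the bench dust port

### The arm

A 7-joint arm with a two-finger parallel gripper is mounted at the origin on the work surface. World frame = base frame: x ahead of the robot, y to its left, z up, the work surface at z = 0. Lengths are in m, angles in rad, forces in N, time in s.
With the tool pointing down it reaches from about 0.425 to 0.975 m from the base axis. Payload 16.7 kg.
Tool frame: the origin (TCP) lies at the centre of the arm's flange, where the gripper is bolted on; the fingertips stand 173 mm ahead of it and the grasp point (between the pads) lies 155 mm ahead of it; x points along the fingers, z is the direction in which the jaws open and shut, and the axes are right-handed (so a half turn about x gives the same grasp; the last joint's range is limited). The gripper opens to 85 mm and grips with 20 to 120 N. Pads are 22 mm wide; open, the fingers measure 114 mm over their backs; the gripper's body (76 mm by 85 mm) begins 54 mm behind the grasp point. The pads swing forward as they close: fully open they stand 13 mm farther back than shut.
Start: joints at [1.125, 0.426, 0.074, 1.606, -0.034, 1.111, -0.067], TCP at [0.197, -0.646, 0.405] pointing down, gripper open.
Joint ranges: [-2.85, 2.85], [-0.5, 2.14], [-1.23, 1.37], [0.21, 2.46], [-1.02, 4.16], [0.16, 2.05], [-2.73, 2.73]. Speed limits (rad/s): [1.89, 1.89, 2.39, 2.39, 3.01, 3.01, 3.01].

### API

Orientations are given as a rotation vector (axis times angle).
In Python, from station import bot gives the robot as it stands. The module is installed in compiled form; this text tells all that it offers.
- The arm moves only by the tool jog_arm, never from a script. Its argument "increments" is a list of rows, each an object with "turn": the turn, a rotation vector about the tool's x, y, z in rad, a list of three; "translation": the shift along the tool's x, y, z in m, a list of three; "jaw": the opening in per cent of the stroke, from 0 (shut) to 100 (fully open). A call has 1 to 10 rows; each row is the pose to reach, as a shift and turn from the pose commanded when the call began, along the tool's axes at that moment; what a row does not reach only later rows make up. A row lasts 1/12 s, in which the tool goes at most 41.7 mm and 7.16 degrees, less where a joint would pass 70% of its speed; a pose out of reach is approached as far as the arm can. A call with a gripper value outside its range is refused whole. The fingers move at their own pace and stop on an object; the grip force is fixed at half the most. Time passes only in rows, so rows that repeat a pose let the fingers close. It gives the time, the measured TCP pose, the force and the opening at its end, in the units of the state.
- bot.observe(): the state, without advancing time (a new reading comes with each control period).
- bot.read_camera(name): name is "scene" or "side" or "wrist"; returns (picture, depth): 420x560x3 uint8, blue, green, red; 420x560 float32, m along the optical axis (not along the pixel's ray), 0 where there is no reading.
- bot.camera_info(name): a dict with "vertical_fov" (degrees; the focal length in pixels is half the picture's height over the tangent of half this angle, whatever the lens; pixels are square), "cx", "cy" (the principal point, pixels), "R" (3x3) and "t" (3): a world point X has camera coordinates R X + t. Camera axes: x right, y down, z forward; pixel columns grow to the right and rows downward; lengths in m; the calibration is good to about 2 mm. A picture is of the moment at which its call begins: read the wrist's pose just before it. camera_info takes no time and is no camera call; for the wrist camera it gives the pose at the moment of the call.
- bot.job_done(): hands the job in, once; it reports no verdict.
The state is a dict: "clock": time; "qpos": joint angles; "dq": joint speeds; "joint_torque": joint torques, N m; "tool_pos": TCP position; "ee_rot": TCP orientation; "wrist_force": force on the tool from outside, world axes, zero at the start; "ft_torque": the same for the moment, N m; "grip_width": finger opening in m.
Only numpy, scipy, OpenCV 4.12 (cv2) and the standard library are available. Lean on these libraries where they do the work, as an engineer would, in place of code of your own. Each camera call takes 0.05 s, during which the arm holds its last target.

### The job

Fit the grey suction nozzle onto the upright metal spigot of the bench's dust port: slide it down fully home on the nut and turn it until the spigot's spring button pops out through the hole in the nozzle's side, then let go. Do it by feel and gently, without forcing the nozzle or straining the button, and leave the other things on the bench where they are.

Things in the scene. Friction and masses are not known exactly. Their poses are not given: they have to be found in the camera images.
- nozzle_mid (a point): Suction nozzle: a loose grey plastic tube, 128 mm tall, 140 g, standing upright on its flared foot. Point on its axis, 64 mm above the foot; z up, +x towards its button hole. Body 44 mm outside diameter, plain and round, good to grip, from 62 to 108 mm above the foot. The mouth on top is cut at a slant, its lip lowest (108 mm) on the hole's side. The plastic stands 45 N of pushing, no more.
- nozzle_foot (a point): Centre of the nozzle's open foot, at its lower rim; same axes as nozzle_mid. The foot is 56 mm wide outside; inside it flares from 49 mm diameter to the 38 mm bore over the first 11 mm, and the bore is clear to 62 mm above the foot. The foot's rim seats on the port's nut.
- nozzle_hole (a point): Centre of the button hole in the nozzle's wall (at the outside surface), 28 mm above the foot, 22 mm from the axis along the nozzle's +x; a round hole 13 mm across through a 3 mm wall, with a fine raised rim.
- port: Dust port, fixed to the bench: a square black flange 110 x 110 x 10 mm; on it a six-sided nut, and from the nut rises the spigot. Origin: centre of the flange's underside; z up along the spigot. Its +x is only the rough direction of the spring button: the spigot was screwed in by hand, so the button points anywhere within 0.6 rad to either side of +x. That angle is not measured; feel or see it.
- nut_top (a point): Centre of the nut's flat top, 24 mm above the port's origin, same axes; the nozzle's foot seats here. Nut 14 mm tall, 60 mm across flats. The spigot is tight in the nut and does not turn in this work.
- spigot_top (a point): Centre of the top of the hollow bare-metal spigot, 82 mm above the port's origin (58 mm above the nut), same axes as the port. Spigot 36 mm outside diameter, smooth, its top edge bevelled over 6 mm.
- button (a joint): Spring button: a steel pin, 10.6 mm thick, round-ended, sticking 6.3 mm out of the spigot's side, centre 28 mm above nut_top. Value in m: 0 = out; about 0.004 when the nozzle's bore holds it in. Spring 2.4 N at 0, 5 N at 0.004; sliding the foot over it takes 5 to 10 N downwards. With the nozzle home it snaps out through the hole when in line within about 0.06 rad, then blocks turning and lifting.
- tape: A bystander: a tape measure in a black case, 70 x 66 x 36 mm, lying flat. Origin under its centre.
- adapter: A bystander: a black stepped hose adapter, round, 60 mm wide at the foot, on which it stands, and 38 mm at the top, 74 mm tall, without a hole in its side. Origin under its centre.
- caliper: A bystander: a steel caliper with a black readout, 210 mm long, lying flat. Origin under its middle.
- case: A bystander: a flat parts case, 165 x 62 x 26 mm. Origin under its centre.
Things that resemble listed ones, but are neither listed nor needed, are in the scene too. Leave any yellow look-alike of the port alone.

How it is judged:
By the outcome, as a careful person would: the job done as asked, in the order asked, and still so for the second after the job is handed in, with the robot touching nothing.
It also fails if it takes over 64 s, if anything falls off the work surface, if the arm or the gripper's body presses on something with over 40 N, if the wrist force passes 120 N, or if a joint passes its speed limit or range.

## Working session

There is one attempt and no reset: what is moved stays moved. The work goes in short steps, Python scripts to look and compute and a tool call to move; the robot and the scene stay as the last step left them, time stands still between calls to the robot, and variables do not carry over. Pictures are saved under pics/ and viewed, and the job is handed in when it is done.

Besides the shell and the picture viewer there is one more tool, called as name(argument=value, ...) on one line, values as JSON. jog_arm: Moves the arm, as the interface text tells. Its arguments: {"type":"object","properties":{"increments":{"type":"array","items":{"type":"object","properties":{"turn":{"type":"array","items":{"type":"number"}},"translation":{"type":"array","items":{"type":"number"}},"jaw":{"type":"number"}}}}},"required":["increments"]}

```bash
mkdir -p pics; ls; python3 - <<'E'
from station import bot
import cv2,numpy as np
np.set_printoptions(precision=4,suppress=True)
print(bot.observe())
for n in ("scene","side","wrist"):
    ci=bot.camera_info(n); p,d=bot.read_camera(n)
    np.savez(f'{n}0.npz',p=p,d=d,**ci); cv2.imwrite(f'pics/{n}0.png',p); print(n,ci, (d>0).mean())
E
```

```text
pics
{'clock': 0.0, 'qpos': array([ 1.1255,  0.4267,  0.0738,  1.6066, -0.0341,  1.1108, -0.0671]), 'dq': array([-0.0002,  0.0013, -0.0005,  0.0003,  0.0007, -0.0004,  0.0001]), 'joint_torque': array([ -0.0011, -94.9849,   3.7602, -46.3514,   0.019 ,   0.0104,
        -0.    ]), 'tool_pos': array([ 0.1967, -0.6455,  0.404 ]), 'ee_rot': array([ 0.9893,  1.3359, -0.9882]), 'wrist_force': array([-0.8494,  0.0008,  0.2262]), 'ft_torque': array([ 0.0065,  0.0234, -0.0267]), 'grip_width': 0.0853755968130375}
scene {'vertical_fov': 46.52759171465671, 'cx': 272.36269814721845, 'cy': 195.03254014432068, 'R': array([[-0.6912,  0.7225, -0.0139],
       [ 0.5986,  0.5616, -0.5712],
       [-0.4049, -0.4031, -0.8207]]), 't': array([ 0.4115, -0.295 ,  1.5681])} 0.9959268707482993
side {'vertical_fov': 56.78017469418435, 'cx': 287.5242698145472, 'cy': 210.41821739535624, 'R': array([[-0.9874, -0.1568,  0.0207],
       [-0.1054,  0.5546, -0.8254],
       [ 0.118 , -0.8172, -0.5642]]), 't': array([0.5698, 0.1183, 0.9915])} 0.9961011904761905
wrist {'vertical_fov': 60.27036910144617, 'cx': 283.49588055933305, 'cy': 209.25420910994848, 'R': array([[ 0.2923, -0.9563, -0.0015],
       [-0.9175, -0.2808,  0.2816],
       [-0.2697, -0.0809, -0.9595]]), 't': array([-0.6745, -0.0377,  0.3795])} 0.9959906462585034
```

View pics/scene0.png

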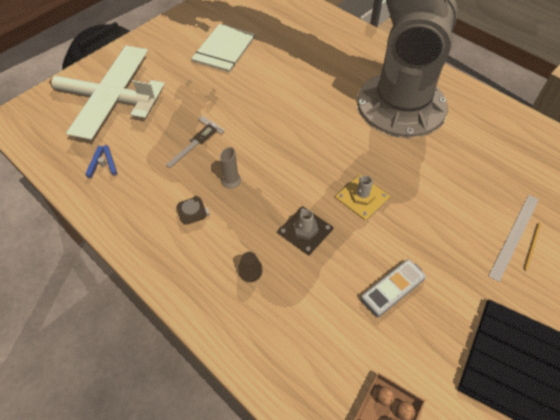

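View pics/side0.png

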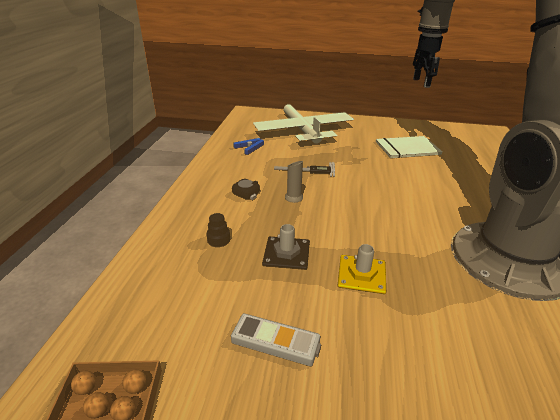

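View pics/wrist0.png

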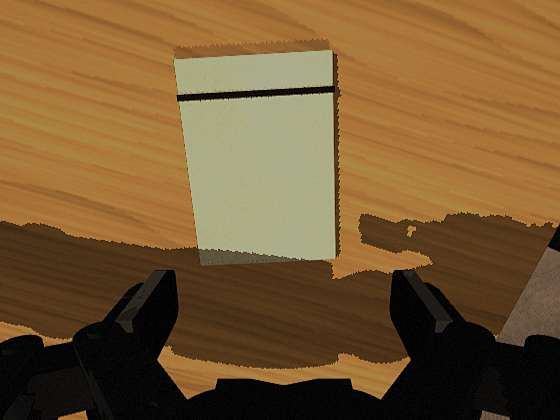

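Candidates: the nozzle is the grey tube at scene (230,168); the black adapter at (250,267) and the grey spigots could be taken for it. The port is the black one at (305,230); the yellow one at (363,195) is a look-alike. Next I check with crops and measure.

```bash
cat > h.py <<'E'
import numpy as np, cv2
np.set_printoptions(precision=4,suppress=True)
def load(n): return dict(np.load(n+'.npz'))
def cloud(c):
    p,d=c['p'],c['d']; h,w=d.shape
    f=h/2/np.tan(np.radians(float(c['vertical_fov']))/2)
    v,u=np.mgrid[:h,:w]
    X=np.stack([(u-c['cx'])/f*d,(v-c['cy'])/f*d,d],-1)
    return (X-c['t'])@c['R']
def proj(c,P):
    f=c['d'].shape[0]/2/np.tan(np.radians(float(c['vertical_fov']))/2)
    q=np.asarray(P)@c['R'].T+c['t']; return q[...,:2]/q[...,2:]*f+[c['cx'],c['cy']]
def ray(c,u,v):
    f=c['d'].shape[0]/2/np.tan(np.radians(float(c['vertical_fov']))/2)
    return -c['R'].T@c['t'], c['R'].T@np.array([(u-c['cx'])/f,(v-c['cy'])/f,1])
def onplane(c,u,v,z):
    o,r=ray(c,u,v); return o+r*(z-o[2])/r[2]
def crop(c,x,y,w,h,s,name):
    i=c['p'][y:y+h,x:x+w]; cv2.imwrite('pics/'+name,cv2.resize(i,None,fx=s,fy=s,interpolation=cv2.INTER_CUBIC))
E
python3 - <<'E'
from h import *
s=load('scene0');crop(s,180,130,200,150,4,'sc.png')
t=load('side0');crop(t,195,140,200,160,3.7,'si.png')
for n,c,boxes in(('scene',s,dict(noz=(215,140,30,55),port=(270,195,70,65),ad=(235,245,32,40),tape=(172,190,40,38))),('side',t,dict(noz=(280,150,28,58),port=(258,218,60,60),ad=(203,205,34,45)))):
    X=cloud(c)
    for k,(x,y,w,h) in boxes.items():
        P=X[y:y+h,x:x+w].reshape(-1,3);
        for lo,hi in((.006,.02),(.02,.05),(.05,.075),(.075,.14)):
            q=P[(P[:,2]>lo)&(P[:,2]<hi)]
            if len(q)>3: print(n,k,lo,len(q),q.min(0),q.max(0),np.median(q,0))
E
```

```text
scene noz 0.006 77 [ 0.562  -0.1933  0.0061] [ 0.6113 -0.147   0.0196] [ 0.5962 -0.157   0.0106]
scene noz 0.02 97 [ 0.5745 -0.1851  0.0201] [ 0.6096 -0.1489  0.0491] [ 0.6006 -0.1571  0.0345]
scene noz 0.05 104 [ 0.5713 -0.1945  0.0502] [ 0.6089 -0.1487  0.0748] [ 0.5982 -0.1579  0.0629]
scene noz 0.075 316 [ 0.5642 -0.1968  0.0753] [ 0.6107 -0.149   0.129 ] [ 0.5859 -0.1713  0.1005]
scene port 0.006 929 [0.4197 0.0359 0.006 ] [0.6246 0.1496 0.02  ] [0.5837 0.1082 0.0093]
scene port 0.02 253 [0.5316 0.0614 0.0201] [0.6008 0.1233 0.0499] [0.5773 0.1032 0.0238]
scene port 0.05 160 [0.5493 0.0739 0.05  ] [0.5911 0.1109 0.0749] [0.567  0.0918 0.061 ]
scene port 0.075 55 [0.5501 0.0754 0.075 ] [0.5845 0.1112 0.0847] [0.5704 0.0961 0.0791]
scene ad 0.006 57 [0.7335 0.0205 0.0062] [0.7809 0.1012 0.0197] [0.769  0.0928 0.0124]
scene ad 0.02 210 [0.7217 0.0443 0.0202] [0.7814 0.1013 0.05  ] [0.7654 0.0884 0.0293]
scene ad 0.05 257 [0.7304 0.0515 0.0502] [0.775  0.0948 0.075 ] [0.7544 0.0774 0.0703]
scene ad 0.075 30 [0.7341 0.0563 0.075 ] [0.768  0.0865 0.0783] [0.7548 0.0663 0.0759]
scene t
[... 572 characters left out ...]
9]
side port 0.006 878 [0.5085 0.0349 0.006 ] [0.6219 0.1491 0.0199] [0.5598 0.1167 0.01  ]
side port 0.02 310 [0.5335 0.0609 0.02  ] [0.5981 0.1241 0.05  ] [0.5621 0.1055 0.0246]
side port 0.05 170 [0.5475 0.0738 0.05  ] [0.5879 0.1112 0.0746] [0.5653 0.1019 0.0646]
side port 0.075 83 [0.5481 0.0729 0.075 ] [0.5824 0.1103 0.0835] [0.5654 0.0988 0.0783]
side ad 0.006 100 [0.72   0.0673 0.006 ] [0.7752 0.1007 0.0198] [0.7415 0.0947 0.0133]
side ad 0.02 238 [0.72   0.0539 0.0202] [0.7779 0.1012 0.0499] [0.7412 0.0898 0.0313]
side ad 0.05 222 [0.7269 0.0504 0.0502] [0.7731 0.0949 0.075 ] [0.7453 0.0822 0.0637]
side ad 0.075 37 [0.7359 0.0558 0.075 ] [0.767  0.0868 0.0773] [0.7502 0.0726 0.0756]
```

View pics/sc.png

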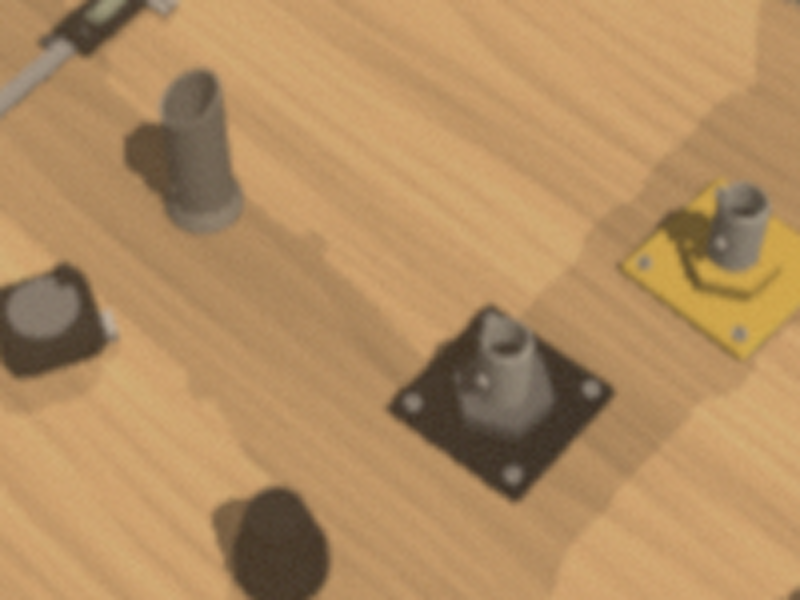

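View pics/si.png

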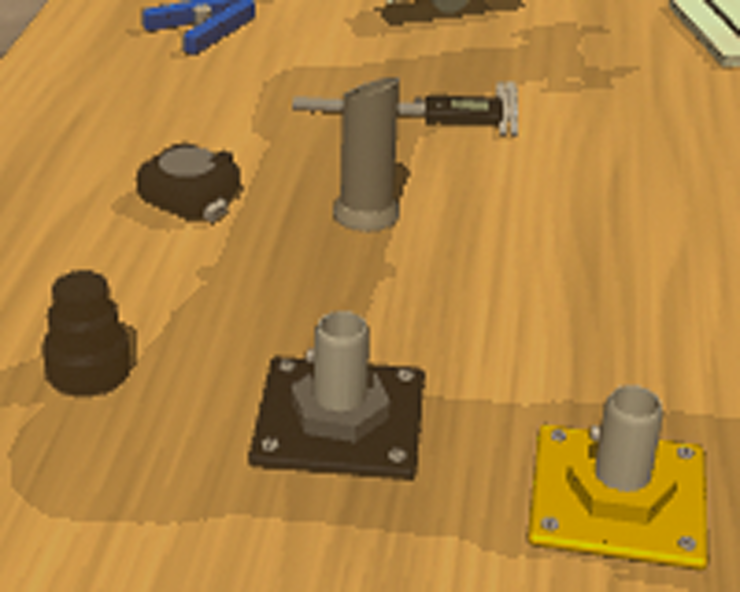

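```bash
python3 - <<'E'
from h import *
from scipy.spatial.transform import Rotation as R
s=load('scene0');t=load('side0');w=load('wrist0')
for c in(s,t):print('cam',-c['R'].T@c['t'])
T=R.from_rotvec([ 0.9893,  1.3359, -0.9882]).as_matrix();print(T)
cw=-w['R'].T@w['t'];print('wristcam in tool',T.T@(cw-[ 0.1967, -0.6455,  0.404 ]), 'fwd in tool',T.T@w['R'][2])
# nozzle top rim plane
for c in(s,t):
    P=cloud(c).reshape(-1,3);r=np.hypot(P[:,0]-.586,P[:,1]+.173)
    q=P[(r<.026)&(P[:,2]>.1)]
    a=np.degrees(np.arctan2(q[:,1]+.173,q[:,0]-.586))
    for b in range(-180,180,30):
        m=(a>=b)&(a<b+30)
        if m.any():print(b,m.sum(),q[m,2].max(),end=' | ')
    print()
# button
for nm,c in(('s',s),('t',t)):
    P=cloud(c).reshape(-1,3);r=np.hypot(P[:,0]-.565,P[:,1]-.092)
    q=P[(P[:,2]>.042)&(P[:,2]<.062)&(r>.0195)&(r<.028)]
    print(nm,q, np.degrees(np.arctan2(q[:,1]-.092,q[:,0]-.565)))
# port flange yaw
for c in(s,t):
    X=cloud(c);m=((np.hypot(X[...,0]-.565,X[...,1]-.092)<.085)&(X[...,2]>.006)&(X[...,2]<.014))
    print(cv2.minAreaRect(X[m][:,:2].astype(np.float32)*1000))
    m=((np.hypot(X[...,0]-.565,X[...,1]-.092)<.022)&(X[...,2]>.078));print('spig',(X[m].min(0)+X[m].max(0))/2)
o1,r1=ray(s,300.5,225);o2,r2=ray(t,279,236.2)
A=np.stack([r1,-r2],1);l=np.linalg.lstsq(A,o2-o1,rcond=None)[0];print(o1+l[0]*r1,o2+l[1]*r2)
E
```

```text
cam [1.096  0.5005 1.1242]
cam [0.4581 0.834  0.6452]
[[-0.0005  0.9566  0.2915]
 [ 0.0012  0.2915 -0.9566]
 [-1.     -0.0001 -0.0013]]
wristcam in tool [0.0303 0.0712 0.0003] fwd in tool [ 0.9596 -0.2814  0.    ]
-180 18 0.12411724225577238 | -150 20 0.11817957997827452 | -120 16 0.11463332823469015 | -90 12 0.11326136582067817 | -60 3 0.11109789725224326 | -30 5 0.10903982049586722 | 0 13 0.1115301002398886 | 30 16 0.11865252405421875 | 60 24 0.12596367424977506 | 90 16 0.12625665218856408 | 120 9 0.12902356746184535 | 150 9 0.12842975900470505 | 
-180 4 0.12457921009679306 | -150 3 0.12185489372460193 | -120 10 0.11774659993545228 | -90 11 0.1130820499331736 | -60 5 0.10939822801207284 | -30 2 0.10998396617130247 | 0 3 0.11302339565072642 | 30 10 0.1176094180769893 | 60 23 0.12060247913335197 | 90 29 0.12577337908076422 | 120 24 0.12835209677772147 | 150 18 0.1269210632288118 | 
s [[0.5874 0.0877 0.0557]
 [0.5857 0.0896 0.0557]
 [0.5864 0.0934 0.061 ]
 [0.5889 0.0891 0.0541]
 [0.5886 0.0921 0.0572]
 [0.5866 0.0938 0.0567]
 [0.5762 0.1082 0.0605]
 [0.5745 0.11   0.0605]
 [0.5911 0.
[... 199 characters left out ...]
6   3.8523  -7.01     0.2774   4.7742  55.2267  62.2532
  -1.9535  -1.0812   5.7055  10.7907   0.4257   8.7547  41.4558  83.3467]
t [[0.5879 0.0885 0.0574]
 [0.5858 0.0862 0.0559]
 [0.5875 0.0912 0.0564]
 [0.5848 0.0921 0.0575]
 [0.5871 0.0931 0.0548]
 [0.5848 0.0922 0.0544]
 [0.5867 0.0955 0.0536]
 [0.5844 0.0942 0.0529]] [ -8.6755 -15.4759  -2.1348   0.3918   2.9307   0.4995   9.1198   6.4308]
((567.276123046875, 93.4380874633789), (109.6973648071289, 109.66434478759766), 2.861285924911499)
spig [0.5677 0.0941 0.0813]
((565.4320678710938, 92.79920196533203), (109.9378433227539, 110.64102172851562), 3.568082571029663)
spig [0.5653 0.0912 0.0808]
[0.5854 0.0912 0.0524] [0.585  0.0909 0.0528]
```

The nozzle, the tall grey tube with a slanted mouth at scene (230,168), stands at about (0.586,-0.173) with its low lip towards about -40°. The black port is at about (0.566,0.093) with its button near -3°. I'll move to a view pose on the hole's side.

jog_arm(increments=[{"translation": [0.005,0.035,-0.0165],"turn": [0.06,0,0],"jaw": 100},{"translation": [0.01,0.07,-0.033],"turn": [0.12,0,0],"jaw": 100},{"translation": [0.015,0.105,-0.0495],"turn": [0.18,0,0],"jaw": 100},{"translation": [0.02,0.14,-0.066],"turn": [0.24,0,0],"jaw": 100},{"translation": [0.025,0.175,-0.0825],"turn": [0.3,0,0],"jaw": 100},{"translation": [0.03,0.21,-0.099],"turn": [0.36,0,0],"jaw": 100},{"translation": [0.034,0.245,-0.1155],"turn": [0.42,0,0],"jaw": 100},{"translation": [0.034,0.28,-0.132],"turn": [0.48,0,0],"jaw": 100},{"translation": [0.034,0.315,-0.1485],"turn": [0.54,0,0],"jaw": 100},{"translation": [0.034,0.35,-0.165],"turn": [0.6,0,0],"jaw": 100}])

```text
clock: 0.98
tool_pos: [0.4845, -0.3843, 0.3706]
ee_rot: [1.432, 1.048, -1.432]
wrist_force: [0.1, -0.4, 0.2]
grip_width: 0.0851
```

```bash
cat >> h.py <<'E'
from scipy.spatial.transform import Rotation as R
def inc(o,xyz,yaw):
    "target TCP, yaw=world angle of tool y (deg), tool x straight down"
    T=R.from_rotvec(o['ee_rot']).as_matrix(); y=np.radians(yaw)
    Y=np.array([np.cos(y),np.sin(y),0]);X=np.array([0,0,-1.]);D=np.stack([X,Y,np.cross(X,Y)],1)
    return T.T@(np.array(xyz)-o['tool_pos']), R.from_matrix(T.T@D).as_rotvec()
def st(o):
    T=R.from_rotvec(o['ee_rot']).as_matrix()
    print('t',o['clock'],'pos',o['tool_pos'],'yaw',np.degrees(np.arctan2(T[1,1],T[0,1])),'x',T[:,0],'q',o['qpos'],'F',o['wrist_force'],'M',o['ft_torque'],'w',o['grip_width'])
def snap(bot,n,k):
    ci=bot.camera_info(n);p,d=bot.read_camera(n);np.savez(f'{n}{k}.npz',p=p,d=d,**ci);cv2.imwrite(f'pics/{n}{k}.png',p);return load(f'{n}{k}')
E
python3 - <<'E'
from h import *
from station import bot
o=bot.observe();st(o);print(inc(o,[.655,-.231,.37],-40))
E
```

```text
t 0.9833 pos [ 0.4845 -0.3843  0.3706] yaw -17.60475929765823 x [-0.0003  0.0002 -1.    ] q [ 0.5228  0.3663  0.0555  1.7736 -0.0236  1.0027 -1.2907] F [ 0.1184 -0.4455  0.1728] M [-0.0508 -0.0239 -0.0433] w 0.08509078220735944
(array([ 0.0006,  0.1161, -0.1976]), array([ 0.3909, -0.0001,  0.0003]))
```

jog_arm(increments=[{"translation": [0,0.019,-0.033],"turn": [0.065,0,0],"jaw": 100},{"translation": [0,0.038,-0.066],"turn": [0.13,0,0],"jaw": 100},{"translation": [0,0.058,-0.099],"turn": [0.195,0,0],"jaw": 100},{"translation": [0,0.077,-0.132],"turn": [0.26,0,0],"jaw": 100},{"translation": [0,0.097,-0.165],"turn": [0.325,0,0],"jaw": 100},{"translation": [0,0.116,-0.198],"turn": [0.39,0,0],"jaw": 100},{"translation": [0,0.116,-0.198],"turn": [0.39,0,0],"jaw": 100}])

```text
clock: 1.57
tool_pos: [0.6584, -0.2238, 0.3699]
ee_rot: [1.7, 0.802, -1.695]
wrist_force: [-0.5, 1.0, -2.0]
grip_width: 0.0852
```

```bash
python3 - <<'E'
from h import *
from station import bot
o=bot.observe();st(o)
c=snap(bot,'wrist',1)
print(proj(c,[[.586,-.173,.128],[.586,-.173,0],[.586+.022*.766,-.173-.022*.643,.028]]))
E
```

```text
t 1.5667 pos [ 0.6584 -0.2238  0.3699] yaw -39.53441248034577 x [ 0.0014  0.0035 -1.    ] q [ 0.1832  0.4883  0.0742  1.5892 -0.044   1.0652 -1.9907] F [-0.4971  0.9979 -1.9782] M [0.0735 0.0121 0.0072] w 0.08524974361432698
[[294.0994 345.5387]
 [291.1086 265.0462]
 [291.9454 256.3989]]
```

View pics/wrist1.png

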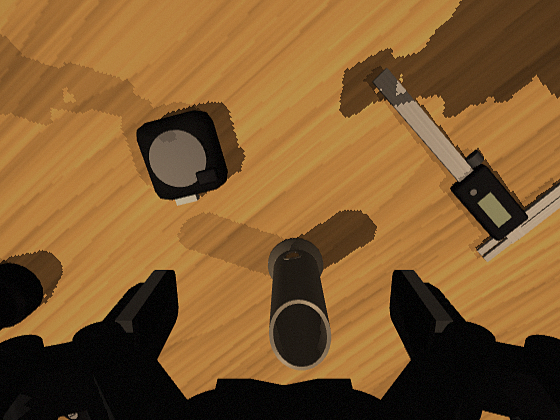

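```bash
python3 - <<'E'
from h import *
from station import bot
o=bot.observe();st(o);print(o['dq'])
c=snap(bot,'wrist',2)
crop(c,230,220,130,160,4,'w2.png')
X=cloud(c);sub=X[225:375,250:345].reshape(-1,3)
for lo,hi in((.03,.05),(.06,.08),(.09,.105),(.105,.132)):
    q=sub[(sub[:,2]>lo)&(sub[:,2]<hi)]
    # perpendicular (lateral) extent: lateral dir n perpendicular to yaw -40
    n=np.array([.643,.766,0]);e=np.array([.766,-.643,0])
    print(lo,len(q),'lat',(q@n).min(),(q@n).max(),'mid',((q@n).min()+(q@n).max())/2,'fwd max',np.sort(q@e)[-5],q.min(0),q.max(0))
print('expect lat,fwd', np.dot([.586,-.173,0],n),np.dot([.586,-.173,0],e)+.022)
P=cloud(c).reshape(-1,3);r=np.hypot(P[:,0]-.586,P[:,1]+.173)
q=P[(r<.03)&(P[:,2]>.104)&(P[:,2]<.135)]
print(q.min(0),q.max(0),(q.min(0)+q.max(0))/2)
E
```

```text
t 1.6167 pos [ 0.6561 -0.227   0.3698] yaw -39.47772387528418 x [-0.0001  0.0018 -1.    ] q [ 0.1863  0.4869  0.0765  1.5919 -0.0429  1.065  -1.9851] F [-0.156  -0.6071 -0.3397] M [-0.0398  0.0298  0.0087] w 0.08552325602337603
[ 0.0561 -0.0239  0.0481  0.0401  0.0196 -0.001   0.0658]
0.03 424 lat 0.21880894080752247 0.26225346481538175 mid 0.24053120281145213 fwd max 0.5848292039051408 [ 0.5673 -0.1995  0.03  ] [ 0.6077 -0.1617  0.05  ]
0.06 1016 lat 0.21905077525821134 0.2622547380316189 mid 0.24065275664491514 fwd max 0.5847193140884963 [ 0.5651 -0.1997  0.06  ] [ 0.6076 -0.1575  0.08  ]
0.09 1138 lat 0.218910989456385 0.26232392739331917 mid 0.2406174584248521 fwd max 0.5846846695287071 [ 0.5652 -0.1998  0.09  ] [ 0.6075 -0.1574  0.105 ]
0.105 2058 lat 0.21843120235051502 0.2622260927583665 mid 0.24032864755444078 fwd max 0.5843252138517459 [ 0.5631 -0.1997  0.105 ] [ 0.6075 -0.1552  0.1297]
expect lat,fwd 0.24427999999999997 0.582115
[ 0.5631 -0.1998  0.104 ] [ 0.6075 -0.1552  0.1297] [ 0.5853 -0.1775  0.1168]
```

View pics/w2.png

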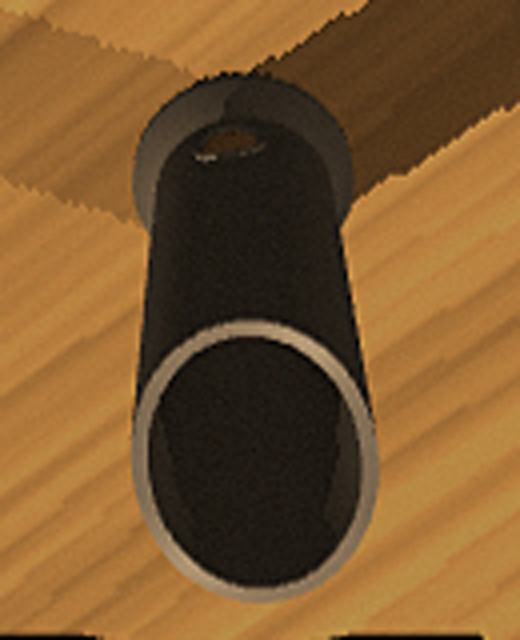

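jog_arm(increments=[{"translation": [0,0,0],"turn": [0,0,0],"jaw": 100},{"translation": [0,0,0],"turn": [0,0,0],"jaw": 100}])

```text
clock: 1.83
tool_pos: [0.6526, -0.2329, 0.3707]
ee_rot: [1.7, 0.795, -1.701]
wrist_force: [-0.2, -1.2, 0.5]
grip_width: 0.0855
```

```bash
python3 - <<'E'
from h import *
from station import bot
o=bot.observe();st(o)
c=snap(bot,'wrist',3)
crop(c,230,220,130,160,4,'w3.png')
X=cloud(c);sub=X[225:385,240:345].reshape(-1,3)
n=np.array([.643,.766,0]);e=np.array([.766,-.643,0])
for lo,hi in((.03,.05),(.06,.08),(.09,.105)):
    q=sub[(sub[:,2]>lo)&(sub[:,2]<hi)]
    L=((q@n).min()+(q@n).max())/2;F=np.sort(q@e)[-5]-.022
    print(lo,len(q),L,F,n*L+e*F)
C=(n*L+e*F)
# hole: dark blob / depth deeper than cylinder between z 0.018-.038 : points with r<.019 seen through
r=np.hypot(X[...,0]-C[0],X[...,1]-C[1])
m=(r<.0195)&(X[...,2]<.05);m[:235]=0;m[290:]=0;m[:,:260]=0;m[:,325:]=0
v,u=np.nonzero(m);print('hole px',len(u),u.mean() if len(u) else 0,v.mean() if len(u) else 0)
def bear(u,v):
    o_,r_=ray(c,u,v);d=o_[:2]-C[:2];a=r_[:2]@r_[:2];b=d@r_[:2];k=(-b-np.sqrt(b*b-a*(d@d-.022**2)))/a
    p=o_+k*r_;return p,np.degrees(np.arctan2(p[1]-C[1],p[0]-C[0]))
if len(u):print(bear(u.mean(),v.mean()))
# mouth slope: fit plane to rim
q=X[(r>.017)&(r<.024)&(X[...,2]>.105)&(X[...,2]<.135)&(X[...,2]>0)]
E
```

```text
t 1.8333 pos [ 0.6526 -0.2329  0.3707] yaw -39.86058920157422 x [-0.0005 -0.0004 -1.    ] q [ 0.1925  0.4839  0.0802  1.5948 -0.0421  1.065  -1.9825] F [-0.2244 -1.2073  0.4732] M [-0.0403 -0.029   0.0303] w 0.08549961441510992
0.03 418 0.24026966610146003 0.5630825677851921 [ 0.5858 -0.178   0.    ]
0.06 1018 0.24037794766929677 0.5626761640595106 [ 0.5856 -0.1777  0.    ]
0.09 1132 0.2405010321682633 0.5626584721054284 [ 0.5856 -0.1776  0.    ]
hole px 51 279.1372549019608 256.62745098039215
(array([ 0.6047, -0.1885,  0.0306]), np.float64(-29.75081679580814))
```

View pics/w3.png

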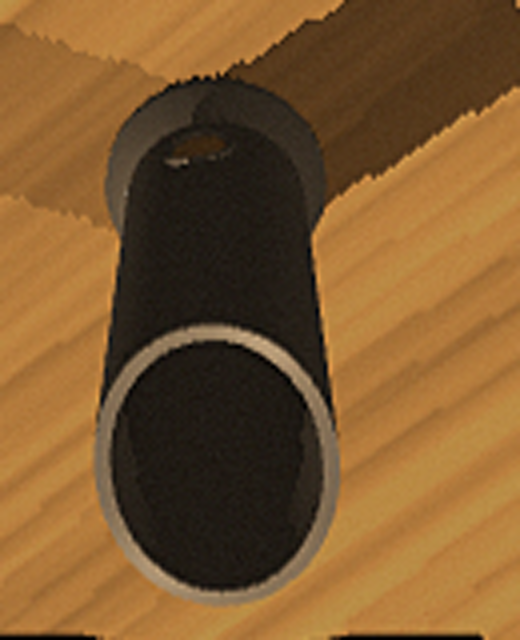

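```bash
python3 - <<'E'
from h import *
from station import bot
o=bot.observe();st(o)
print(inc(o,[.586,-.1757,.33],-30));print(inc(o,[.586,-.1757,.24],-30))
E
```

```text
t 1.8833 pos [ 0.6526 -0.233   0.3708] yaw -39.8736362912197 x [-0.0002 -0.0004 -1.    ] q [ 0.1927  0.4837  0.0801  1.5947 -0.0421  1.0649 -1.9826] F [-0.0982  0.0272 -0.7862] M [ 0.0209 -0.0018 -0.0245] w 0.0857001481935824
(array([ 0.0408, -0.0879, -0.0013]), array([-0.1723,  0.0004, -0.0001]))
(array([ 0.1308, -0.0879, -0.0013]), array([-0.1723,  0.0004, -0.0001]))
```

jog_arm(increments=[{"translation": [0.015,-0.03,-0.0005],"turn": [-0.06,0,0],"jaw": 100},{"translation": [0.03,-0.06,-0.001],"turn": [-0.12,0,0],"jaw": 100},{"translation": [0.04,-0.088,-0.001],"turn": [-0.172,0,0],"jaw": 100},{"translation": [0.04,-0.088,-0.001],"turn": [-0.172,0,0],"jaw": 100},{"translation": [0.04,-0.088,-0.001],"turn": [-0.172,0,0],"jaw": 100},{"translation": [0.04,-0.088,-0.001],"turn": [-0.172,0,0],"jaw": 100}])

```text
clock: 2.38
tool_pos: [0.5864, -0.1756, 0.3315]
ee_rot: [1.584, 0.913, -1.583]
wrist_force: [0.5, -0.3, 1.3]
grip_width: 0.0854
```

```bash
python3 - <<'E'
from h import *
from station import bot
o=bot.observe();st(o)
c=snap(bot,'wrist',4)
X=cloud(c);r=np.hypot(X[...,0]-.586,X[...,1]+.176)
q=X[(r<.03)&(X[...,2]>.104)&(X[...,2]<.132)];print((q.min(0)+q.max(0))/2,q.max(0)-q.min(0),len(q))
print(inc(o,[.586,-.1757,.24],-30))
E
```

```text
t 2.3833 pos [ 0.5864 -0.1756  0.3315] yaw -30.017855749705625 x [ 0.0012 -0.0005 -1.    ] q [ 0.1662  0.3977  0.0249  1.8213 -0.0118  0.9215 -1.8984] F [ 0.54   -0.3346  1.2535] M [-0.0162  0.0156  0.0171] w 0.08535681188155023
[ 0.5852 -0.1775  0.1169] [0.0449 0.0438 0.0258] 2855
(array([ 0.0915, -0.0005,  0.0003]), array([-0.0003, -0.0002, -0.0013]))
```

View pics/wrist4.png

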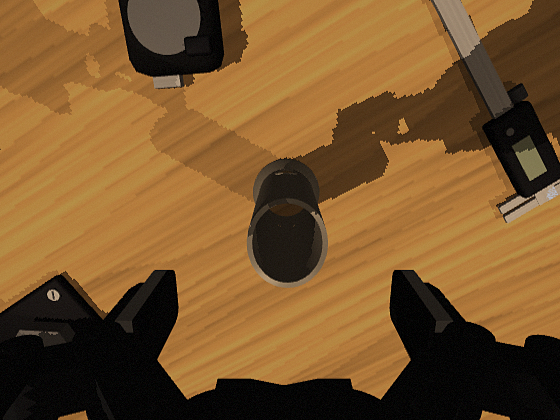

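The nozzle's mouth, at (287,243), lies centred between the finger tips at columns 176 and 392, with the hole towards the camera at about (287,172). I'll descend and grip.

jog_arm(increments=[{"translation": [0.03,-0.0005,0.0],"turn": [0,0,0],"jaw": 100},{"translation": [0.06,0,0.0],"turn": [0,0,0],"jaw": 100},{"translation": [0.091,0,0.0],"turn": [0,0,0],"jaw": 100},{"translation": [0.091,0,0.0],"turn": [0,0,0],"jaw": 100},{"translation": [0.091,0,0.0],"turn": [0,0,0],"jaw": 100},{"translation": [0.091,0,0.0],"turn": [0,0,0],"jaw": 90},{"translation": [0.091,0,0.0],"turn": [0,0,0],"jaw": 80},{"translation": [0.091,0,0.0],"turn": [0,0,0],"jaw": 70},{"translation": [0.091,0,0.0],"turn": [0,0,0],"jaw": 62},{"translation": [0.091,0,0.0],"turn": [0,0,0],"jaw": 58}])

```text
clock: 3.27
tool_pos: [0.5866, -0.1747, 0.2406]
ee_rot: [1.583, 0.914, -1.582]
wrist_force: [-0.7, -0.5, 0.6]
grip_width: 0.0498
```

jog_arm(increments=[{"translation": [0,0,0],"turn": [0,0,0],"jaw": 54},{"translation": [0,0,0],"turn": [0,0,0],"jaw": 50},{"translation": [0,0,0],"turn": [0,0,0],"jaw": 44},{"translation": [0,0,0],"turn": [0,0,0],"jaw": 35},{"translation": [0,0,0],"turn": [0,0,0],"jaw": 30},{"translation": [0,0,0],"turn": [0,0,0],"jaw": 30}])

```text
clock: 3.77
tool_pos: [0.5865, -0.1751, 0.2403]
ee_rot: [1.583, 0.914, -1.582]
wrist_force: [-1.4, -1.3, 7.0]
grip_width: 0.0426
```

```bash
python3 - <<'E'
from h import *
from station import bot
o=bot.observe();st(o)
E
```

```text
t 3.7667 pos [ 0.5865 -0.1751  0.2403] yaw -29.948348549805182 x [ 0.0006 -0.0005 -1.    ] q [ 0.1707  0.5124  0.0183  1.8792 -0.0126  0.7494 -1.8977] F [-1.3526 -1.2999  7.0089] M [-0.4351  0.5553  0.0498] w 0.04259102021026292
```

jog_arm(increments=[{"translation": [-0.005,0,0],"turn": [0,0,0],"jaw": 30},{"translation": [-0.02,0,0],"turn": [0,0,0],"jaw": 30},{"translation": [-0.045,0,0],"turn": [0,0,0],"jaw": 30},{"translation": [-0.075,0,0],"turn": [0,0,0],"jaw": 30},{"translation": [-0.105,0,0],"turn": [0,0,0],"jaw": 30},{"translation": [-0.135,0,0],"turn": [0,0,0],"jaw": 30},{"translation": [-0.15,0,0],"turn": [0,0,0],"jaw": 30},{"translation": [-0.15,0,0],"turn": [0,0,0],"jaw": 30}])

```text
clock: 4.43
tool_pos: [0.587, -0.1747, 0.3939]
ee_rot: [1.586, 0.911, -1.578]
wrist_force: [-0.4, 0.4, -1.1]
grip_width: 0.0429
```

```bash
python3 - <<'E'
from h import *
from station import bot
o=bot.observe();st(o)
print(inc(o,[.486,.122,.39],-20))
E
```

```text
t 4.4333 pos [ 0.587  -0.1747  0.3939] yaw -29.924758448979816 x [ 0.0055 -0.0009 -1.    ] q [ 0.161   0.3331  0.0291  1.7651 -0.0113  1.038  -1.8989] F [-0.422   0.3672 -1.1093] M [-0.0233 -0.1006 -0.0266] w 0.04289438157216503
(array([ 0.0031, -0.2356, -0.2067]), array([-0.1732, -0.0015, -0.0053]))
```

jog_arm(increments=[{"translation": [0.0,-0.015,-0.013],"turn": [-0.02,0,0],"jaw": 30},{"translation": [0.0,-0.04,-0.035],"turn": [-0.04,0,0],"jaw": 30},{"translation": [0.0,-0.066,-0.058],"turn": [-0.06,0,0],"jaw": 30},{"translation": [0.0,-0.092,-0.081],"turn": [-0.08,0,0],"jaw": 30},{"translation": [0.0,-0.118,-0.104],"turn": [-0.1,0,0],"jaw": 30},{"translation": [0.0,-0.145,-0.127],"turn": [-0.12,0,0],"jaw": 30},{"translation": [0.0,-0.172,-0.15],"turn": [-0.14,0,0],"jaw": 30},{"translation": [0.0,-0.199,-0.175],"turn": [-0.16,0,0],"jaw": 30},{"translation": [0.0,-0.223,-0.196],"turn": [-0.173,0,0],"jaw": 30},{"translation": [0.0,-0.236,-0.207],"turn": [-0.173,0,0],"jaw": 30}])

```text
clock: 5.27
tool_pos: [0.4834, 0.1261, 0.3891]
ee_rot: [1.458, 1.027, -1.459]
wrist_force: [0.1, 0.5, -2.6]
grip_width: 0.0431
```

jog_arm(increments=[{"translation": [0,0,0],"turn": [0,0,0],"jaw": 30},{"translation": [0,0,0],"turn": [0,0,0],"jaw": 30},{"translation": [0,0,0],"turn": [0,0,0],"jaw": 30},{"translation": [0,0,0],"turn": [0,0,0],"jaw": 30}])

```text
clock: 5.6
tool_pos: [0.4854, 0.1215, 0.3894]
ee_rot: [1.462, 1.022, -1.463]
wrist_force: [-0.7, 0.5, -1.7]
grip_width: 0.0433
```

```bash
python3 - <<'E'
from h import *
from station import bot
o=bot.observe();st(o)
c=snap(bot,'wrist',5)
print(proj(c,[[.566,.093,.082],[.589,.091,.052]]))
E
```

```text
t 5.6 pos [0.4854 0.1215 0.3894] yaw -20.096365673425815 x [-0.0006 -0.0004 -1.    ] q [-0.2101  0.1659 -0.1819  1.9971  0.0361  0.9822 -2.3312] F [-0.6891  0.4666 -1.7478] M [ 0.0082 -0.0136 -0.0347] w 0.043311844198213066
[[281.6317  82.634 ]
 [274.137   54.6615]]
```

View pics/wrist5.png

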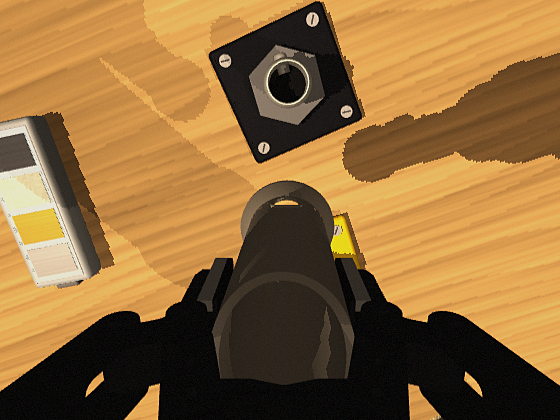

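```bash
python3 - <<'E'
from h import *
c=load('wrist5')
crop(c,235,25,110,100,6,'w5a.png');crop(c,220,165,130,130,5,'w5b.png')
E
```

```text
(no output)
```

View pics/w5a.png

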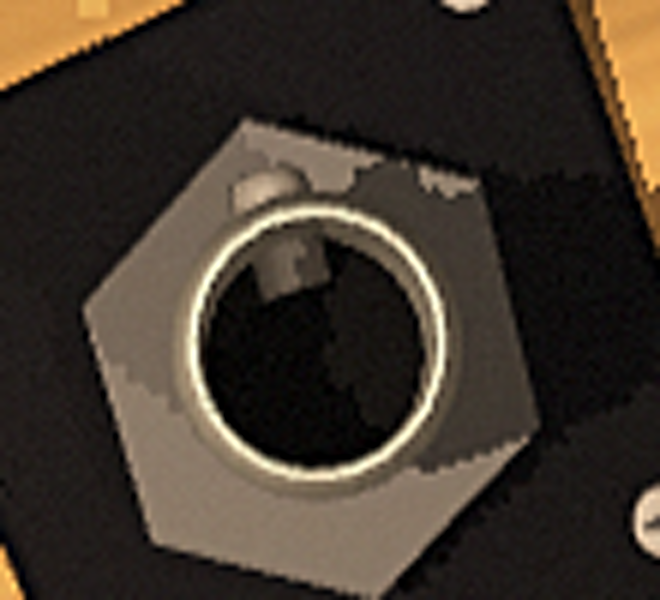

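View pics/w5b.png

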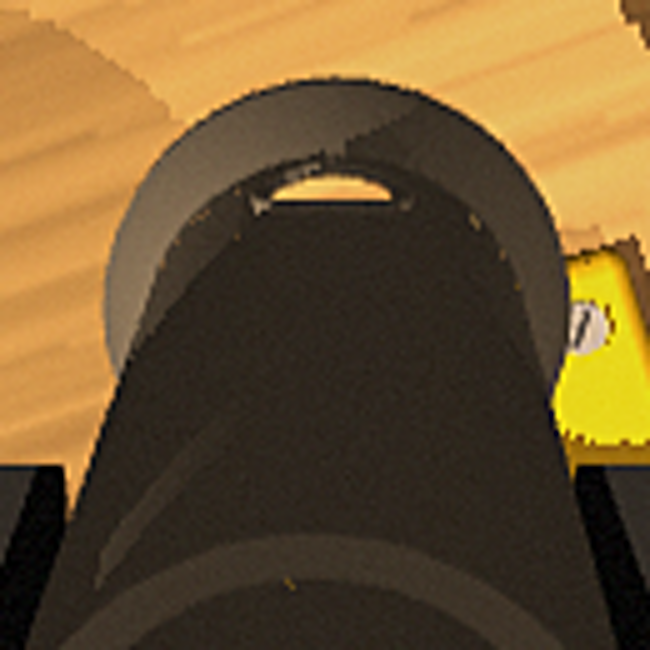

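```bash
python3 - <<'E'
from h import *
c=load('wrist5');X=cloud(c)
# obs state at snapshot
y=np.radians(-20.096);e=np.array([np.cos(y),np.sin(y),0]);n=np.array([-np.sin(y),np.cos(y),0]);T=np.array([.4854,.1215,0])
# spigot by ring contour: fit ellipse of bright pixels
g=cv2.cvtColor(c['p'],cv2.COLOR_BGR2GRAY)
m=np.zeros_like(g);m[50:115,260:320]=(g[50:115,260:320]>165)*255
ct=max(cv2.findContours(m,cv2.RETR_EXTERNAL,cv2.CHAIN_APPROX_NONE)[0],key=len);E=cv2.fitEllipse(ct);print('ring',E)
S=onplane(c,*E[0],.082);print('spigot',S)
q=X[50:115,260:320].reshape(-1,3);q=q[(q[:,2]>.074)&(q[:,2]<.09)];print('depth spig',(q.min(0)+q.max(0))/2,q.max(0)-q.min(0))
nt=X[:150,220:370].reshape(-1,3);
q=nt[(nt[:,2]>.018)&(nt[:,2]<.03)];print('nut',cv2.minEnclosingCircle(q[:,:2].astype(np.float32)),np.median(q[:,2]))
q=nt[(nt[:,2]>.006)&(nt[:,2]<.014)];print('flange',cv2.minAreaRect(q[:,:2].astype(np.float32)*1000),np.median(q[:,2]))
for z in(.052,.055):
    b=onplane(c,279.7,56.7,z);print('btn',b,np.degrees(np.arctan2(b[1]-S[1],b[0]-S[0])),np.hypot(*(b-S)[:2]))
# nozzle in tool frame
s=X[165:300,215:350].reshape(-1,3);
for lo,hi in((.145,.155),(.155,.165),(.165,.18),(.185,.2),(.2,.22),(.22,.24)):
    q=s[(s[:,2]>lo)&(s[:,2]<hi)]-T
    if len(q)>10:print(lo,len(q),'lat',(q@n).min(),(q@n).max(),'mid',((q@n).min()+(q@n).max())/2,'fwd',np.sort(q@e)[-4])
q=s[(s[:,2]>.12)];print('minz',np.sort(q[:,2])[:10])
# hole
h=onplane(c,(330/5+220),(190/5+165),.1494+.028);print('hole rel',(h-T)@e,(h-T)@n)
E
```

```text
ring ((287.1661071777344, 81.77227783203125), (42.30763626098633, 44.857078552246094), 1.4680719375610352)
spigot [0.5652 0.089  0.082 ]
depth spig [0.5649 0.089  0.0795] [0.0357 0.0356 0.0105]
nut ((0.5650899410247803, 0.08913243561983109), 0.03441574051976204) 0.02449860880170164
flange ((564.8443603515625, 89.0644302368164), (110.04434204101562, 109.94892883300781), 3.2269043922424316) 0.010412940151066414
btn [0.5861 0.0874 0.052 ] -4.4556099750305105 0.020990211408461922
btn [0.5858 0.0875 0.055 ] -4.2802768447189035 0.020654402541274788
0.145 198 lat -0.027271248606770732 0.02513028347435017 mid -0.0010704825662102811 fwd 0.027853098095884172
0.155 1635 lat -0.030135107086210724 0.0248579955884583 mid -0.002638555748876212 fwd 0.027828274316209982
0.165 397 lat -0.022727324653541353 0.017688644555209278 mid -0.0025193400491660377 fwd 0.022816105789556743
0.185 1181 lat -0.022808271444119437 0.018473338510252933 mid -0.0021674664669332523 fwd 0.02279443643759182
0.2 1803 lat -0.02237246361864506 0.021101019070741297 mid -0.000635722273951882 fwd 0.02216730446989717
0.22 2466 lat -0.027252892718887412 0.027547665417836518 mid 0.0001473863494745528 fwd 0.022310451400130833
minz [0.1488 0.1493 0.1495 0.1497 0.1498 0.1502 0.1503 0.1503 0.1503 0.1506]
hole rel 0.02144354480231941 -0.0017809663570889853
```

Wrist view: the spigot ring is centred at (287,82), the button at (280,57) bears about -4.4°, and the nozzle hole is at (286,203). The 2.5 mm side offset seen on both the nozzle and the port is camera bias, since the other cameras give (0.566,0.092). I'll come down with the hole about 28° past the button, then turn back onto it.

```bash
python3 - <<'E'
from h import *
from station import bot
o=bot.observe();st(o);print(inc(o,[.5658,.0915,.36],22))
E
```

```text
t 5.65 pos [0.4854 0.1215 0.3895] yaw -20.109931358130144 x [-0.0004 -0.0002 -1.    ] q [-0.21    0.1658 -0.182   1.997   0.036   0.9822 -2.3313] F [ 0.5229 -0.5429 -1.7004] M [-0.056   0.0507  0.0321] w 0.0429600252775135
(array([0.0294, 0.0858, 0.0005]), array([-0.735 ,  0.0002,  0.0004]))
```

jog_arm(increments=[{"translation": [0.003,0.01,0],"turn": [-0.08,0,0],"jaw": 30},{"translation": [0.006,0.025,0],"turn": [-0.17,0,0],"jaw": 30},{"translation": [0.01,0.04,0],"turn": [-0.27,0,0],"jaw": 30},{"translation": [0.014,0.055,0],"turn": [-0.37,0,0],"jaw": 30},{"translation": [0.018,0.07,0],"turn": [-0.47,0,0],"jaw": 30},{"translation": [0.022,0.08,0],"turn": [-0.57,0,0],"jaw": 30},{"translation": [0.026,0.085,0.0005],"turn": [-0.66,0,0],"jaw": 30},{"translation": [0.029,0.086,0.0005],"turn": [-0.72,0,0],"jaw": 30},{"translation": [0.029,0.086,0.0005],"turn": [-0.735,0,0],"jaw": 30},{"translation": [0.029,0.086,0.0005],"turn": [-0.735,0,0],"jaw": 30}])

```text
clock: 6.48
tool_pos: [0.5659, 0.0918, 0.3604]
ee_rot: [0.922, 1.367, -0.923]
wrist_force: [0.3, 0.2, -1.2]
grip_width: 0.0431
```

jog_arm(increments=[{"translation": [0,0,0],"turn": [0,0,0],"jaw": 30},{"translation": [0,0,0],"turn": [0,0,0],"jaw": 30},{"translation": [0,0,0],"turn": [0,0,0],"jaw": 30}])

```text
clock: 6.73
tool_pos: [0.5657, 0.0927, 0.361]
ee_rot: [0.922, 1.367, -0.921]
wrist_force: [-0.3, -0.1, -1.0]
grip_width: 0.0432
```

```bash
python3 - <<'E'
from h import *
from station import bot
o=bot.observe();st(o);print(inc(o,[.5658,.0915,.32],22))
a=snap(bot,'scene',6);b=snap(bot,'side',6)
crop(a,240,140,120,120,5,'s6.png');crop(b,230,170,120,120,5,'t6.png')
for c in(a,b):
    X=cloud(c);r=np.hypot(X[...,0]-.566,X[...,1]-.092)
    for lo,hi in((.14,.18),(.07,.083),(.125,.138)):
        q=X[(r<.04)&(X[...,2]>lo)&(X[...,2]<hi)]
        if len(q)>5:print(lo,len(q),q.min(0),q.max(0),(q.min(0)+q.max(0))/2)
E
```

```text
t 6.7333 pos [0.5657 0.0927 0.361 ] yaw 22.040135907042494 x [ 0.0004  0.     -1.    ] q [-0.0726  0.3177 -0.2453  1.8693  0.0925  0.9651 -1.545 ] F [-0.2777 -0.1375 -1.0401] M [0.0187 0.0432 0.0029] w 0.04315203389008801
(array([ 0.041 , -0.0004,  0.0011]), array([ 0.0007,  0.0001, -0.0004]))
0.14 164 [0.5476 0.0774 0.1407] [0.5914 0.1177 0.18  ] [0.5695 0.0975 0.1603]
0.07 53 [0.5544 0.0792 0.0704] [0.5844 0.1101 0.0829] [0.5694 0.0946 0.0766]
0.125 127 [0.5445 0.0673 0.125 ] [0.5964 0.1224 0.1378] [0.5704 0.0949 0.1314]
0.14 283 [0.5453 0.0914 0.14  ] [0.5904 0.1196 0.1798] [0.5678 0.1055 0.1599]
0.07 124 [0.5479 0.0738 0.0701] [0.5827 0.1098 0.0828] [0.5653 0.0918 0.0764]
0.125 153 [0.5398 0.083  0.125 ] [0.5943 0.1242 0.1378] [0.567  0.1036 0.1314]
```

View pics/s6.png

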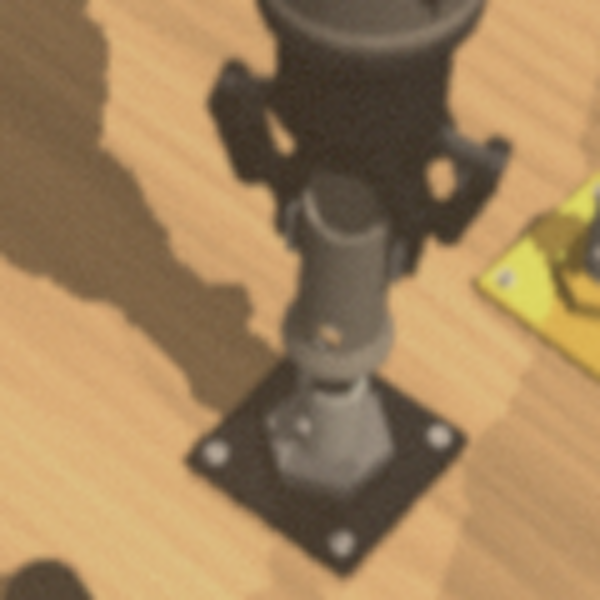

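View pics/t6.png

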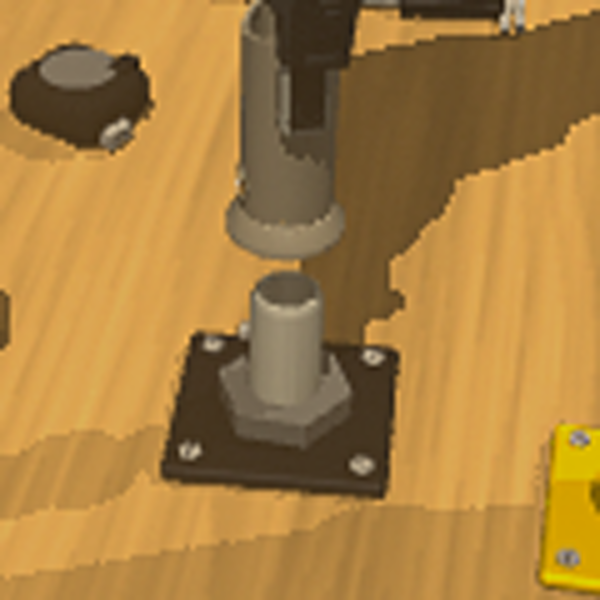

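jog_arm(increments=[{"translation": [0.01,-0.0017,0.0003],"turn": [0,0,0],"jaw": 30},{"translation": [0.02,-0.0017,0.0003],"turn": [0,0,0],"jaw": 30},{"translation": [0.03,-0.0017,0.0003],"turn": [0,0,0],"jaw": 30},{"translation": [0.036,-0.0017,0.0003],"turn": [0,0,0],"jaw": 30},{"translation": [0.041,-0.0017,0.0003],"turn": [0,0,0],"jaw": 30},{"translation": [0.045,-0.0017,0.0003],"turn": [0,0,0],"jaw": 30}])

```text
clock: 7.33
tool_pos: [0.5643, 0.0917, 0.3147]
ee_rot: [0.92, 1.368, -0.921]
wrist_force: [-0.7, 0.8, -1.5]
grip_width: 0.0428
```

```bash
python3 - <<'E'
from h import *
from station import bot
o=bot.observe();st(o)
E
```

```text
t 7.3333 pos [0.5643 0.0917 0.3147] yaw 22.106674138127246 x [-0.001  -0.0001 -1.    ] q [-0.0781  0.3694 -0.2403  1.912   0.112   0.8739 -1.5598] F [-0.6525  0.8331 -1.4611] M [-0.0158 -0.0161  0.0386] w 0.0427519657938442
```

jog_arm(increments=[{"translation": [0.003,0,0],"turn": [0,0,0],"jaw": 30},{"translation": [0.006,0,0],"turn": [0,0,0],"jaw": 30},{"translation": [0.008,0,0],"turn": [0,0,0],"jaw": 30},{"translation": [0.01,0,0],"turn": [0,0,0],"jaw": 30}])

```text
clock: 7.67
tool_pos: [0.5644, 0.0917, 0.3057]
ee_rot: [0.921, 1.367, -0.92]
wrist_force: [-0.6, -0.5, -1.8]
grip_width: 0.043
```

```bash
python3 - <<'E'
from h import *
from station import bot
o=bot.observe();st(o)
a=snap(bot,'side',7);b=snap(bot,'wrist',7)
crop(a,240,190,100,100,5,'t7.png')
E
```

```text
t 7.6667 pos [0.5644 0.0917 0.3057] yaw 22.098956278346364 x [ 0.0003  0.0001 -1.    ] q [-0.0798  0.3806 -0.2387  1.919   0.1166  0.8549 -1.5638] F [-0.561  -0.5079 -1.7608] M [ 0.0294 -0.018   0.0353] w 0.042975357703221036
```

View pics/t7.png

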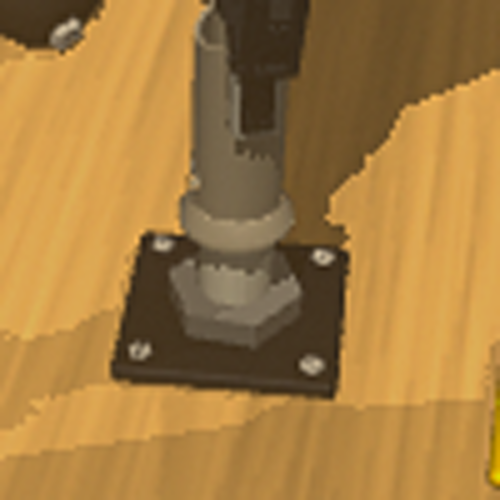

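View pics/wrist7.png

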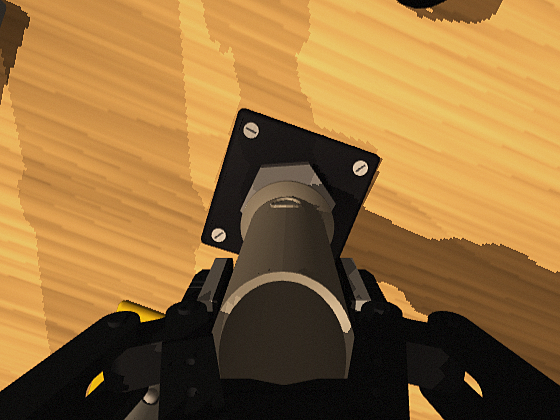

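The nozzle is over the spigot: the foot is at side crop (240,220) above the nut, with no contact force so far.

jog_arm(increments=[{"translation": [0.002,0,0],"turn": [0,0,0],"jaw": 30},{"translation": [0.004,0,0],"turn": [0,0,0],"jaw": 30},{"translation": [0.006,0,0],"turn": [0,0,0],"jaw": 30},{"translation": [0.008,0,0],"turn": [0,0,0],"jaw": 30}])

```text
clock: 8.1
tool_pos: [0.5643, 0.0917, 0.2976]
ee_rot: [0.921, 1.367, -0.92]
wrist_force: [0.1, -0.6, -1.8]
grip_width: 0.0432
```

```bash
python3 - <<'E'
from h import *
from station import bot
o=bot.observe();st(o)
E
```

```text
t 8.1 pos [0.5643 0.0917 0.2976] yaw 22.097966585294994 x [ 0.0001  0.0001 -1.    ] q [-0.0814  0.3909 -0.2372  1.925   0.1206  0.8391 -1.5672] F [ 0.0676 -0.5541 -1.7703] M [-0.117  -0.0078 -0.0129] w 0.043207772415286214
```

jog_arm(increments=[{"translation": [0.0015,0,0],"turn": [0,0,0],"jaw": 30},{"translation": [0.003,0,0],"turn": [0,0,0],"jaw": 30},{"translation": [0.0045,0,0],"turn": [0,0,0],"jaw": 30},{"translation": [0.006,0,0],"turn": [0,0,0],"jaw": 30}])

```text
clock: 8.43
tool_pos: [0.5644, 0.0916, 0.2917]
ee_rot: [0.921, 1.367, -0.92]
wrist_force: [1.1, -1.7, 1.5]
grip_width: 0.0434
```

jog_arm(increments=[{"translation": [0.0015,0,0],"turn": [0,0,0],"jaw": 30},{"translation": [0.003,0,0],"turn": [0,0,0],"jaw": 30},{"translation": [0.0045,0,0],"turn": [0,0,0],"jaw": 30}])

```text
clock: 8.68
tool_pos: [0.5646, 0.0915, 0.2874]
ee_rot: [0.921, 1.366, -0.92]
wrist_force: [1.3, -4.0, 4.5]
grip_width: 0.0427
```

```bash
python3 - <<'E'
from h import *
from station import bot
o=bot.observe();st(o)
E
```

```text
t 8.6833 pos [0.5646 0.0915 0.2874] yaw 22.083920830885802 x [ 0.0009 -0.0002 -1.    ] q [-0.0834  0.4043 -0.2348  1.9318  0.1262  0.8187 -1.5716] F [ 1.3354 -3.9645  4.477 ] M [-1.0254 -0.425  -0.0017] w 0.04267520484543123
```

jog_arm(increments=[{"translation": [0.0,-0.0002,0.0005],"turn": [0,0,0],"jaw": 30},{"translation": [0.001,-0.0004,0.001],"turn": [0,0,0],"jaw": 30},{"translation": [0.002,-0.0004,0.001],"turn": [0,0,0],"jaw": 30},{"translation": [0.003,-0.0004,0.001],"turn": [0,0,0],"jaw": 30}])

```text
clock: 9.02
tool_pos: [0.5646, 0.0908, 0.2845]
ee_rot: [0.921, 1.367, -0.92]
wrist_force: [1.7, -1.0, 6.2]
grip_width: 0.0428
```

```bash
python3 - <<'E'
from h import *
from station import bot
o=bot.observe();st(o)
E
```

```text
t 9.0167 pos [0.5646 0.0908 0.2845] yaw 22.10457809255417 x [ 0.0009  0.0004 -1.    ] q [-0.0826  0.408  -0.2344  1.9341  0.1271  0.8126 -1.5709] F [ 1.7191 -1.0314  6.1713] M [-0.3418 -0.688  -0.0176] w 0.04282294865271062
```

jog_arm(increments=[{"translation": [0.0015,0,0],"turn": [0,0,0],"jaw": 30},{"translation": [0.003,0,0],"turn": [0,0,0],"jaw": 30},{"translation": [0.0045,0,0],"turn": [0,0,0],"jaw": 30}])

```text
clock: 9.27
tool_pos: [0.5645, 0.0907, 0.2796]
ee_rot: [0.921, 1.367, -0.92]
wrist_force: [4.2, -0.2, -0.1]
grip_width: 0.0432
```

jog_arm(increments=[{"translation": [0.0015,0,0],"turn": [0,0,0],"jaw": 30},{"translation": [0.003,0,0],"turn": [0,0,0],"jaw": 30},{"translation": [0.0045,0,0],"turn": [0,0,0],"jaw": 30}])

```text
clock: 9.52
tool_pos: [0.5644, 0.0907, 0.2751]
ee_rot: [0.921, 1.367, -0.92]
wrist_force: [5.0, -0.3, -0.0]
grip_width: 0.0434
```

jog_arm(increments=[{"translation": [0.0015,0,0],"turn": [0,0,0],"jaw": 30},{"translation": [0.003,0,0],"turn": [0,0,0],"jaw": 30},{"translation": [0.0045,0,0],"turn": [0,0,0],"jaw": 30}])

```text
clock: 9.77
tool_pos: [0.5644, 0.0907, 0.2706]
ee_rot: [0.921, 1.367, -0.92]
wrist_force: [5.1, -0.7, -0.2]
grip_width: 0.0429
```

```bash
python3 - <<'E'
from h import *
from station import bot
o=bot.observe();st(o)
E
```

```text
t 9.7667 pos [0.5644 0.0907 0.2706] yaw 22.102189929003487 x [ 0.0002  0.0001 -1.    ] q [-0.0857  0.4266 -0.2311  1.9432  0.1343  0.7862 -1.5769] F [ 5.0539 -0.6519 -0.2057] M [-0.1269 -1.3661 -0.0555] w 0.042899701979026
```

jog_arm(increments=[{"translation": [0.001,0,0],"turn": [0,0,0],"jaw": 30},{"translation": [0.002,0,0],"turn": [0,0,0],"jaw": 30},{"translation": [0.003,0,0],"turn": [0,0,0],"jaw": 30},{"translation": [0.004,0,0],"turn": [0,0,0],"jaw": 30}])

```text
clock: 10.1
tool_pos: [0.5644, 0.0907, 0.2667]
ee_rot: [0.921, 1.367, -0.92]
wrist_force: [5.2, -0.5, 0.7]
grip_width: 0.0428
```

jog_arm(increments=[{"translation": [0.001,0,0],"turn": [0,0,0],"jaw": 30},{"translation": [0.0015,0,0],"turn": [0,0,0],"jaw": 30}])

```text
clock: 10.27
tool_pos: [0.5644, 0.0907, 0.2651]
ee_rot: [0.921, 1.367, -0.92]
wrist_force: [4.8, -1.1, 0.2]
grip_width: 0.0428
```

jog_arm(increments=[{"translation": [0.0005,0,0],"turn": [0,0,0],"jaw": 30},{"translation": [0.001,0,0],"turn": [0,0,0],"jaw": 30}])

```text
clock: 10.43
tool_pos: [0.5645, 0.0907, 0.2644]
ee_rot: [0.921, 1.367, -0.92]
wrist_force: [4.9, -1.0, 7.4]
grip_width: 0.0427
```

Seated: the wrist force rises at TCP z = 0.2644, where it was predicted. Now I turn back towards the button.

jog_arm(increments=[{"translation": [0,0,0],"turn": [0.03,0,0],"jaw": 30},{"translation": [0,0,0],"turn": [0.07,0,0],"jaw": 30},{"translation": [0,0,0],"turn": [0.11,0,0],"jaw": 30},{"translation": [0,0,0],"turn": [0.15,0,0],"jaw": 30}])

```text
clock: 10.77
tool_pos: [0.5644, 0.0908, 0.2644]
ee_rot: [1.035, 1.311, -1.035]
wrist_force: [3.8, 0.1, 2.7]
grip_width: 0.0427
```

```bash
python3 - <<'E'
from h import *
from station import bot
o=bot.observe();st(o)
b=snap(bot,'wrist',8)
crop(b,220,140,140,140,5,'w8.png')
E
```

```text
t 10.7667 pos [0.5644 0.0908 0.2644] yaw 13.401919596693984 x [ 0.0002  0.0003 -1.    ] q [-0.1153  0.4325 -0.1948  1.9487  0.1164  0.7707 -1.7131] F [3.8097 0.0928 2.6834] M [ 0.0531 -0.9505  0.0866] w 0.04268037742975068
```

View pics/w8.png

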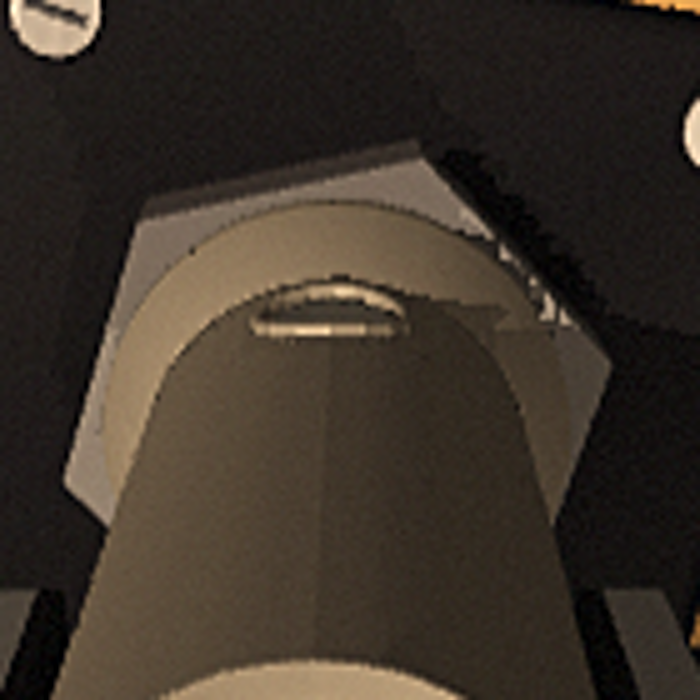

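The hole shows at crop (330,312), still empty of the button. I'll keep turning with light downward pressure.

jog_arm(increments=[{"translation": [0.0002,0,0],"turn": [0.03,0,0],"jaw": 30},{"translation": [0.0003,0,0],"turn": [0.07,0,0],"jaw": 30},{"translation": [0.0003,0,0],"turn": [0.11,0,0],"jaw": 30},{"translation": [0.0003,0,0],"turn": [0.15,0,0],"jaw": 30}])

```text
clock: 11.15
tool_pos: [0.5644, 0.0906, 0.2643]
ee_rot: [1.147, 1.248, -1.146]
wrist_force: [2.8, -2.0, 8.5]
grip_width: 0.0432
```

```bash
python3 - <<'E'
from h import *
from station import bot
o=bot.observe();st(o)
E
```

```text
t 11.15 pos [0.5644 0.0906 0.2643] yaw 4.853763581353549 x [ 0.0001 -0.     -1.    ] q [-0.1429  0.4304 -0.16    1.9506  0.096   0.7676 -1.8439] F [ 2.7609 -2.0031  8.546 ] M [-0.3072 -0.6146 -0.0104] w 0.0431650824243854
```

jog_arm(increments=[{"translation": [0,0,0],"turn": [0.03,0,0],"jaw": 30},{"translation": [0,0,0],"turn": [0.06,0,0],"jaw": 30},{"translation": [0,0,0],"turn": [0.09,0,0],"jaw": 30}])

```text
clock: 11.4
tool_pos: [0.5642, 0.0907, 0.2643]
ee_rot: [1.213, 1.207, -1.213]
wrist_force: [1.2, -0.5, 8.5]
grip_width: 0.043
```

```bash
cat > chk.py <<'E'
from h import *
from station import bot
import sys
o=bot.observe();st(o)
if len(sys.argv)>1:
    b=snap(bot,'wrist',sys.argv[1]); crop(b,220,140,140,140,5,f'w{sys.argv[1]}.png')
E
python3 chk.py 9
```

```text
t 11.4 pos [0.5642 0.0907 0.2643] yaw -0.2749007289101675 x [-0.0004  0.     -1.    ] q [-0.1597  0.4292 -0.1394  1.9519  0.0833  0.7663 -1.9223] F [ 1.1644 -0.4977  8.498 ] M [ 0.0274 -0.2037  0.1531] w 0.042950458101943194
```

View pics/w9.png

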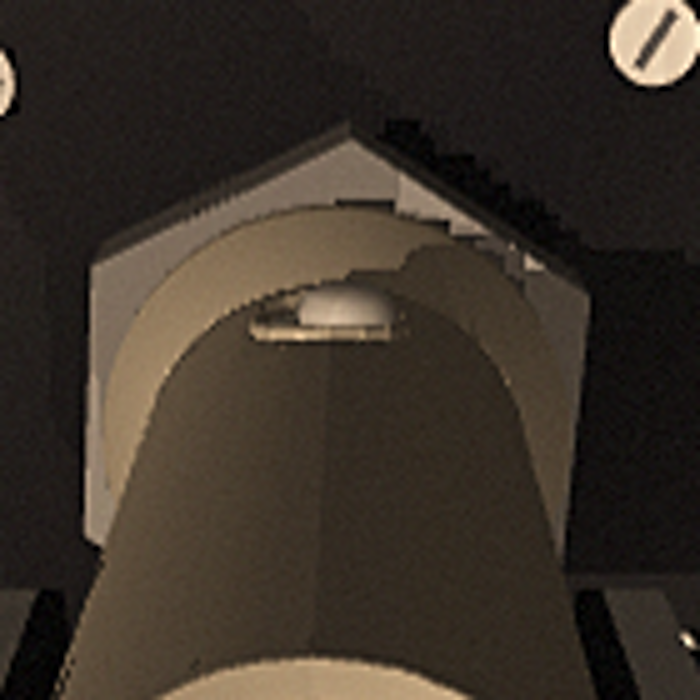

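The button is emerging in the hole at crop (347,305), about 1.5 mm right of the hole's centre at 330. A little more turn.

jog_arm(increments=[{"translation": [0,0,0],"turn": [0.02,0,0],"jaw": 30},{"translation": [0,0,0],"turn": [0.035,0,0],"jaw": 30},{"translation": [0,0,0],"turn": [0.035,0,0],"jaw": 30}])

```text
clock: 11.7
tool_pos: [0.5642, 0.0907, 0.2643]
ee_rot: [1.238, 1.191, -1.238]
wrist_force: [-0.5, -1.0, 8.9]
grip_width: 0.0432
```

```bash
python3 chk.py 10
```

```text
t 11.7 pos [0.5642 0.0907 0.2643] yaw -2.249168250375618 x [-0.0002  0.0001 -1.    ] q [-0.1663  0.4288 -0.1314  1.9523  0.0785  0.7655 -1.9527] F [-0.5369 -1.0145  8.8896] M [ 0.0085 -0.1018  0.0063] w 0.0431829271239059
```

View pics/w10.png

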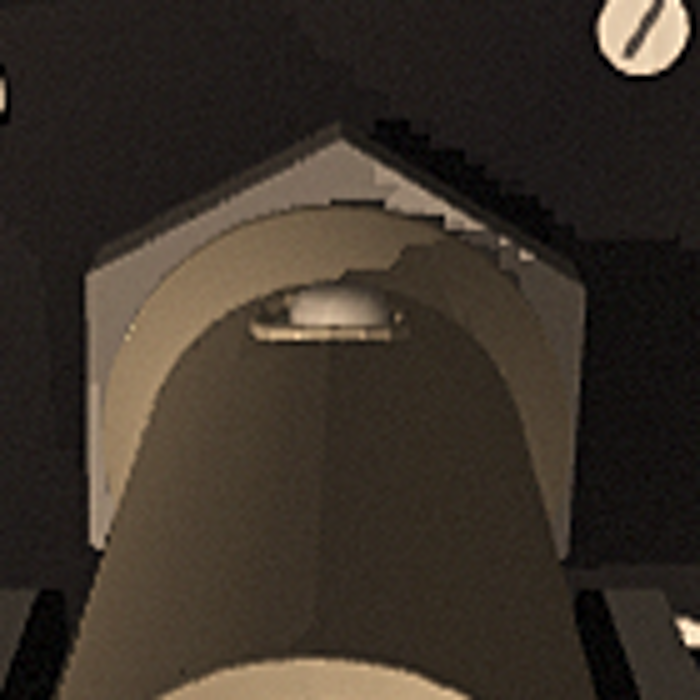

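jog_arm(increments=[{"translation": [0,0,0],"turn": [0.02,0,0],"jaw": 30},{"translation": [-0.0003,0,0],"turn": [0.035,0,0],"jaw": 30},{"translation": [-0.0003,0,0],"turn": [0.035,0,0],"jaw": 30}])

```text
clock: 12.0
tool_pos: [0.5641, 0.0907, 0.2643]
ee_rot: [1.263, 1.174, -1.264]
wrist_force: [1.4, -1.3, 5.9]
grip_width: 0.043
```

```bash
python3 chk.py 11
```

```text
t 12.0 pos [0.5641 0.0907 0.2643] yaw -4.252244966231331 x [-0.0005  0.     -1.    ] q [-0.1728  0.4283 -0.1233  1.9527  0.0736  0.7653 -1.9832] F [ 1.3768 -1.2755  5.9436] M [ 0.0226 -0.2944 -0.01  ] w 0.043027522866576524
```

View pics/w11.png

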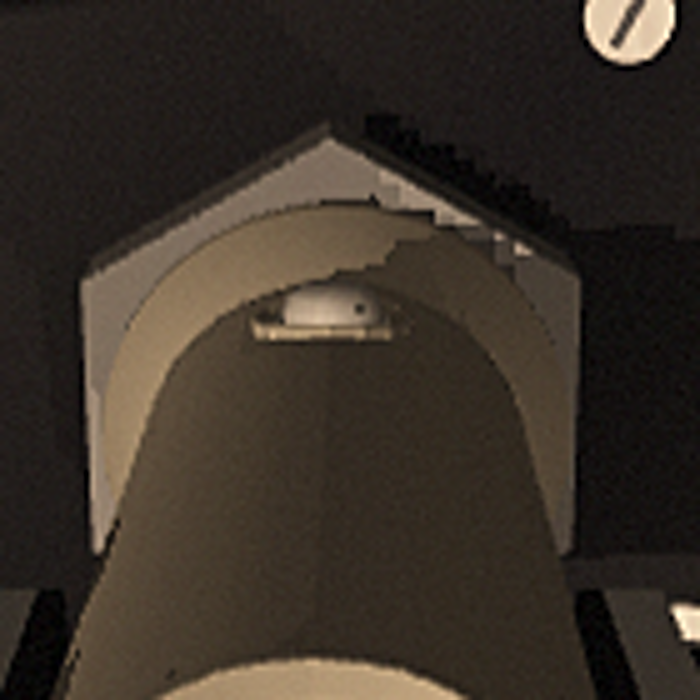

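```bash
python3 - <<'E'
from h import *
c=load('wrist11');X=cloud(c)
# button px ~ (220+330/5,140+305/5)=(286,201)
e=np.array([np.cos(np.radians(-4.25)),np.sin(np.radians(-4.25)),0])
for v in range(194,212,1):
    print(v,[tuple(np.round([1000*((X[v,u]-[.5641,.0907,0])@e),1000*X[v,u,2]],1)) for u in (273,280,286,292,300)])
E
```

```text
194 [(np.float64(22.3), np.float64(36.7)), (np.float64(22.5), np.float64(37.5)), (np.float64(22.8), np.float64(38.5)), (np.float64(22.5), np.float64(37.3)), (np.float64(22.2), np.float64(36.3))]
195 [(np.float64(21.5), np.float64(35.6)), (np.float64(22.0), np.float64(37.8)), (np.float64(71.4), np.float64(233.9)), (np.float64(22.3), np.float64(38.7)), (np.float64(22.1), np.float64(38.0))]
196 [(np.float64(21.2), np.float64(36.7)), (np.float64(21.7), np.float64(38.9)), (np.float64(25.5), np.float64(53.5)), (np.float64(21.8), np.float64(39.1)), (np.float64(21.3), np.float64(37.3))]
197 [(np.float64(20.8), np.float64(37.6)), (np.float64(24.5), np.float64(51.7)), (np.float64(25.1), np.float64(54.2)), (np.float64(25.0), np.float64(53.6)), (np.float64(21.0), np.float64(38.3))]
198 [(np.float64(20.6), np.float64(39.1)), (np.float64(24.5), np.float64(54.0)), (np.float64(24.6), np.float64(54.2)), (np.float64(24.5), np.float64(53.9)), (np.float64(20.7), np.float64(39.3))]
199 [(np.float64(20.2), np.float64(39.6)), (np.float64(24.1), np.float64(54.4)), (np.float64(24.4), np.float64(55.7)), (np.f
[... 1710 characters left out ...]
, (np.float64(21.7), np.float64(62.8)), (np.float64(21.0), np.float64(60.2)), (np.float64(20.9), np.float64(60.0))]
209 [(np.float64(20.9), np.float64(61.8)), (np.float64(21.2), np.float64(62.8)), (np.float64(21.6), np.float64(64.3)), (np.float64(21.8), np.float64(64.8)), (np.float64(20.5), np.float64(60.5))]
210 [(np.float64(20.8), np.float64(63.2)), (np.float64(21.6), np.float64(65.8)), (np.float64(21.5), np.float64(65.6)), (np.float64(21.9), np.float64(66.8)), (np.float64(20.8), np.float64(63.2))]
211 [(np.float64(20.6), np.float64(64.2)), (np.float64(21.7), np.float64(67.7)), (np.float64(22.0), np.float64(68.9)), (np.float64(21.8), np.float64(68.4)), (np.float64(20.7), np.float64(64.5))]
```

The depth shows the button tip about 25 mm from the axis, beyond the 22 mm wall, so it is fully out and centred. Releasing.

jog_arm(increments=[{"translation": [0,0,0],"turn": [0,0,0],"jaw": 55},{"translation": [0,0,0],"turn": [0,0,0],"jaw": 65},{"translation": [0,0,0],"turn": [0,0,0],"jaw": 80},{"translation": [0,0,0],"turn": [0,0,0],"jaw": 100},{"translation": [0,0,0],"turn": [0,0,0],"jaw": 100},{"translation": [0,0,0],"turn": [0,0,0],"jaw": 100},{"translation": [0,0,0],"turn": [0,0,0],"jaw": 100},{"translation": [0,0,0],"turn": [0,0,0],"jaw": 100}])

```text
clock: 12.72
tool_pos: [0.5643, 0.0907, 0.2642]
ee_rot: [1.264, 1.173, -1.264]
wrist_force: [0.6, 0.3, -0.1]
grip_width: 0.0853
```

```bash
python3 chk.py 12
```

```text
t 12.7167 pos [0.5643 0.0907 0.2642] yaw -4.249974593218526 x [-0.0001  0.0001 -1.    ] q [-0.1726  0.4286 -0.1233  1.9525  0.0738  0.7647 -1.9832] F [ 0.6276  0.2979 -0.0838] M [-0.0182  0.0164 -0.0073] w 0.08530693827589275
```

View pics/wrist12.png

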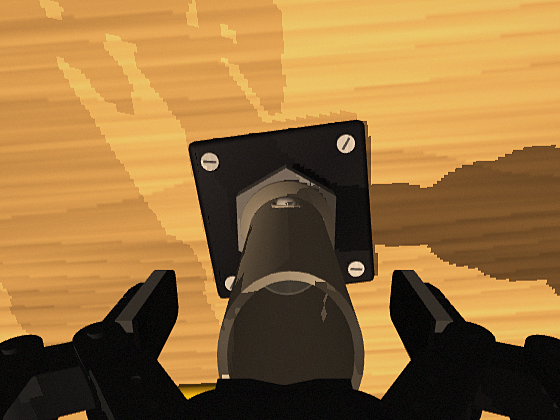

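The fingers (tips at columns 176 and 392) stand clear of the nozzle, and the button shows in the hole at (286,202). Next I raise the arm and check.

jog_arm(increments=[{"translation": [-0.01,0,0],"turn": [0,0,0],"jaw": 100},{"translation": [-0.03,0,0],"turn": [0,0,0],"jaw": 100},{"translation": [-0.055,0,0],"turn": [0,0,0],"jaw": 100},{"translation": [-0.08,0,0],"turn": [0,0,0],"jaw": 100},{"translation": [-0.11,0,0],"turn": [0,0,0],"jaw": 100},{"translation": [-0.14,-0.01,0],"turn": [0,0,0],"jaw": 100},{"translation": [-0.15,-0.03,0],"turn": [0,0,0],"jaw": 100},{"translation": [-0.15,-0.04,0],"turn": [0,0,0],"jaw": 100},{"translation": [-0.15,-0.04,0],"turn": [0,0,0],"jaw": 100}])

```text
clock: 13.52
tool_pos: [0.5228, 0.0938, 0.4154]
ee_rot: [1.264, 1.173, -1.262]
wrist_force: [0.6, -0.8, 0.2]
grip_width: 0.0856
```

```bash
python3 - <<'E'
from h import *
from station import bot
o=bot.observe();st(o)
a=snap(bot,'scene',13);b=snap(bot,'side',13);w=snap(bot,'wrist',13)
crop(a,255,150,100,110,5,'s13.png');crop(w,230,30,130,150,4,'w13.png')
q=cloud(b);r=np.hypot(q[...,0]-.565,q[...,1]-.091);m=q[(r<.03)&(q[...,2]>.06)&(q[...,2]<.16)];print('top z',np.sort(m[:,2])[-5:], 'expect .152')
for n in('scene','side'):
    d=cv2.absdiff(load(n+'0')['p'],load(n+'13')['p']).max(2);cv2.imwrite(f'pics/d{n}.png',np.hstack([load(n+'13')['p'],cv2.merge([d]*3)])[:, :1120][::1,::1][:,:560])
E
```

```text
t 13.5167 pos [0.5228 0.0938 0.4154] yaw -4.212588710568781 x [ 0.0013  0.0003 -1.    ] q [-0.1727  0.1876 -0.1431  1.9077  0.0309  1.0471 -1.9731] F [ 0.6421 -0.7556  0.2429] M [ 0.0201 -0.0184  0.0369] w 0.08557066041199628
top z [0.1509 0.1512 0.1516 0.1521 0.1526] expect .152
```

View pics/s13.png

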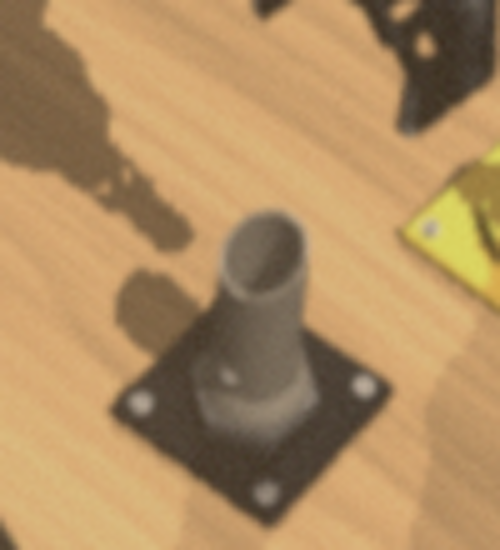

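View pics/side13.png

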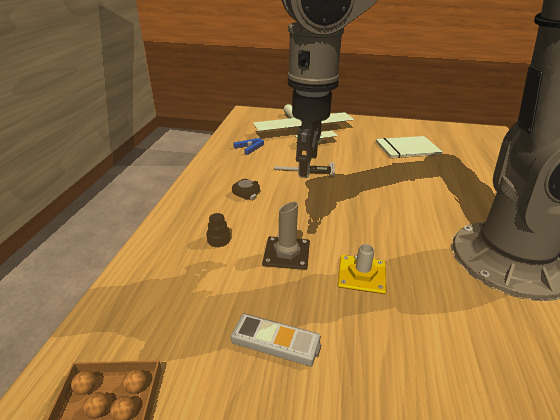

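View pics/wrist13.png

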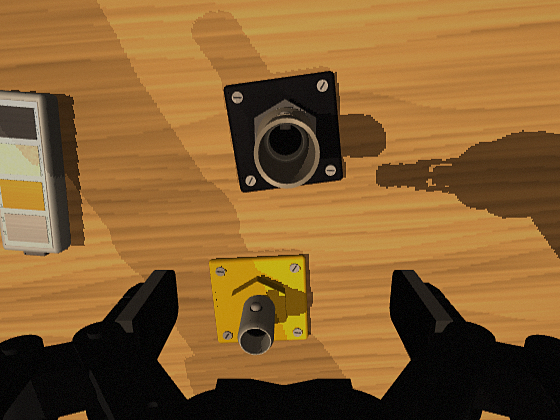

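The nozzle stands upright on the nut at side (288,228). Its top is at 0.152 m, as expected when home, and the button glints in the hole at scene crop (230,377). The gripper is clear and the other things are unmoved.

```bash
python3 - <<'E'
from station import bot
print(bot.job_done())
E
```

```text
the job is handed in; nothing more can be done
None
```

The nozzle is fitted on the black port: fully home on the nut, locked by the spring button, and released. I handed the job in at about 13.7 s.

- **Fitting:** I lowered the nozzle with its hole about 28° away from the button. Passing over the button took about 6 N. The nozzle met the nut at the height I had worked out. I then turned it back by feel and sight, with no more than about 9 N downward, until the button popped out.
- **Last checks:** The nozzle's top is at 0.152 m, as it should be when home. Before release, the button sat centred in the hole and stuck out past the nozzle wall. The sideways push it had given while held in the bore had mostly gone. The fingers opened with no load and the gripper is clear of everything. In the pictures the other things on the bench look unmoved; I did not measure their positions.
- **Disagreements:** The wrist camera read about 2.5–4 mm to the side of the other two cameras. I took this as camera bias and corrected for it. A small sideways force of about 4 N during the slide was relieved with a 1 mm shift. The button lined up about 2° before the angle I had predicted.
- **Not done:** I did not tug or twist the nozzle to test the lock, so as not to strain the button.

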